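# Pack and wedge a machine knife home in its setting fixture

### The arm

A 6-joint arm with a two-finger parallel gripper is mounted at the origin on the work surface. World frame = base frame: x ahead of the robot, y to its left, z up, the work surface at z = 0. Lengths are in m, angles in rad, forces in N, time in s.
With the tool pointing down it reaches from about 0.225 to 0.875 m from the base axis. Payload 3.4 kg.
Tool frame: the origin (TCP) lies midway between the tips of the shut fingers; the grasp point (between the pads) lies manip.hold_point_z behind it (manip.hold_point_z is the distance from the TCP to the grasp point, in m); y points along the fingers, z is the direction in which the jaws open and shut, and the axes are right-handed (so a half turn about y gives the same grasp; the last joint's range is limited). The gripper opens to 85 mm and grips with 20 to 120 N. Pads are 22 mm wide; open, the fingers measure 114 mm over their backs; the gripper's body (76 mm by 85 mm) begins 54 mm behind the grasp point. The pads swing forward as they close: fully open they stand 13 mm farther back than shut.
Start: joints at [1.124, 0.276, 1.505, -0, 1.361, -0.121], TCP at [0.184, 0.545, 0.231] pointing down, gripper open.
Joint ranges: [-2.89, 2.89], [-0.75, 2.08], [0.22, 2.7], [-1.18, 4.32], [0.11, 2.71], [-2.7, 2.7]. Speed limits (rad/s): [2.57, 2.57, 3.14, 3.14, 3.14, 3.14].

### API

Orientations are given as a 3x3 rotation matrix whose columns are the frame's x, y, z axes.
In Python, from cell import manip, optics, ticket gives the robot as it stands.
- The arm moves only by the tool play_rows, never from a script. Its argument "moves" is a list that holds one entry, the list of rows, each a list of 6 numbers: the shift along the tool's x, y, z in cm, then the turn, a rotation vector about the tool's x, y, z in degrees. A call has exactly 10 rows; each row is the pose to reach, as a shift and turn from the pose measured when the call began, along the tool's axes at that moment; what a row does not reach only later rows make up. A row lasts 1/10 s, in which the tool goes at most 50 mm and 8.59 degrees, less where a joint would pass 70% of its speed; a pose out of reach is approached as far as the arm can. A call with a gripper value outside its range is refused whole. "grip" is the closure, from 0 (fully open) to 1 (shut), set as the call begins (left out, the last holds). The fingers move at their own pace and stop on an object; "squeeze" is the grip in N (left out, the last holds). Time passes only in rows, so rows that repeat a pose let the fingers close, or fill a call up. It gives the time, the measured TCP pose, the force and the opening at its end, in the units of the state.
- manip.observe(): the state, without advancing time (a new reading comes with each control period).
- optics.capture(name): name is "side" or "top" or "wrist"; returns a dict with "img" (384x512x3 uint8, red, green, blue), "fx", "fy", "cx", "cy" (pixels), "k1" (the pictures are not rectified: a ray, as slopes to the right and down, at radius r is drawn at 1 + k1 r^2 times it, then the intrinsics apply), "origin" and "rotation" of the camera in the world. Camera axes: x right, y up, looking along -z (the intrinsics and any distortion apply to the point x, -y, -z); pixel columns grow to the right and rows downward; lengths in m; the calibration is good to about 2 mm. A picture is of the moment at which its call begins. There is no depth.
- ticket.finish_job(): hands the job in, once; it reports no verdict.
The state is a dict: "time_s": time; "joint_pos": joint angles; "qd": joint speeds; "effort": joint torques, N m; "tcp_pos": TCP position; "tool_rot": TCP orientation; "force": force on the tool from outside, world axes, zero at the start; "ft_torque": the same for the moment, N m; "finger_gap": opening from 0.0 (shut) to 1.0 (fully open).
Only numpy, scipy, OpenCV 4.12 (cv2) and the standard library are available. Lean on these libraries where they do the work, as an engineer would, in place of code of your own. Each camera call takes 0.05 s, during which the arm holds its last target. There are 200 camera calls.

### The job

Pack out the gap between the fence and the knife holder: take as many steel spacers from the rack as the gap needs and stand them upright in it, face to face against the fence, then push the wooden wedge, handle up, down between the spacers and the holder's sloping face until the knife is driven home against its gauge posts and everything is tight. Finish while still holding the wedge in the gripper and pressing it down firmly, its lower end clear of the base plate; without enough spacers it would bottom out loose. Leave spacers you do not need in the rack, and do not disturb the bin, the wrench or the die.

Things in the scene. Friction and masses are not known exactly. Their poses are not given: they have to be found in the camera images.
- fixture: knife-setting fixture, fixed: aluminium base plate 250 x 130 x 12 mm. Origin on its underside (plate top is 12 mm above), on the middle line near the gap. x runs along the middle line from the fence across the gap to the knife, y along the knife, z up. The gap is the space on the plate between fence and knife holder
- fence_face (a point): bottom middle of the fence's flat upright front face, on the plate. The fence is a grey block bolted to the plate, 28 mm wide (y), 60 mm tall (its foot 100 mm wide, 17 mm high with bolts), facing the gap (fixture +x); its place along x differs every time. Fixture's axes
- holder_toe (a point): bottom middle of the knife holder's sloping face, on the plate. Holder: dark steel block 28 mm wide, 60 mm tall, long bright knife on its far side. The face leans away from the fence, 0.35 mm along fixture +x per mm of height. Gap width at the plate = this point minus fence face along fixture x: 15 to 33 mm at the start, 20 to 35 mm with the holder home. Fixture's axes
- holder (a joint): travel of the knife holder along fixture +x, in m: 0 to 0.010; at 0.010 the knife's edge is hard against the two gauge posts (home). It starts at 0.005 to 0.0075; it slides stiffly (about 2 N) and stays where it is left
- rack: plywood rack, fixed, 240 x 60 x 26 mm high, origin under its centre, x along its length, left or right of the fixture. Slots across it, 16 mm deep (floor 10 mm above the table): one near its -x end, 28 mm wide, holds the wedge; three 12 mm wide at x = +5, +50, +95 mm hold the spacers
- wedge_grip (a point): middle of the handle of the upright wooden wedge (100 mm tall, 120 g), 82 mm above its lower end. Handle 24 (x) x 28 (y) x 40 mm tall: grip across y. The 60 mm below is 28 mm wide (y): upright back 12 mm to -x of this point, front 7.5 mm to +x at the lower end, leaning out 0.35 mm per mm upward like the holder's face. Its x: along the rack's at first, along the fixture's when used
- spacer1_mid (a point): centre of the narrow steel spacer: an upright plate 10 mm thick (x), 42 mm wide (y), 60 mm tall, about 140 g. Grip it across the 42 mm width near the top. It stands in any of the rack's three spacer slots, its x along the rack's. If the narrower of two is set first, the fingers clear it when setting the wider one next to it
- spacer2_mid (a point): centre of the middle steel spacer: an upright plate 10 mm thick (x), 54 mm wide (y), 60 mm tall, about 170 g. Grip it across the 54 mm width near the top. It stands in any of the rack's three spacer slots, its x along the rack's. If the narrower of two is set first, the fingers clear it when setting the wider one next to it
- spacer3_mid (a point): centre of the wide steel spacer: an upright plate 10 mm thick (x), 66 mm wide (y), 60 mm tall, about 200 g. Grip it across the 66 mm width near the top. It stands in any of the rack's three spacer slots, its x along the rack's. If the narrower of two is set first, the fingers clear it when setting the wider one next to it
- bin: open red plastic bin with cutters, 160 x 110 x 75 mm, loose, origin under its centre: leave alone
- wrench: wrench about 120 mm long lying on the table near the robot: leave alone
- die: small stepped steel die, 45 x 30 x 34 mm, on the table near the robot: leave alone

How it is judged:
By the outcome, as a careful person would: the job done as asked, in the order asked, and still so for the second after the job is handed in, while the arm keeps its last pose, push and grip.
It also fails if it takes over 72 s, if anything falls off the work surface, if the arm or the gripper's body presses on something with over 40 N, if the wrist force passes 120 N, or if a joint passes its speed limit or range.

## Working session

There is one attempt and no reset: what is moved stays moved. The work goes in short steps, Python scripts to look and compute and a tool call to move; the robot and the scene stay as the last step left them, time stands still between calls to the robot, and variables do not carry over. Pictures are saved under pics/ and viewed, about 8 in all and at most 12, crops included, and the job is handed in when it is done.

Besides the shell and the picture viewer there is one more tool, called after ">>>" as name([rows], argument=value, ...), one row to a line, values as JSON. play_rows: Moves the arm, as the interface text tells. Its arguments: {"type":"object","properties":{"moves":{"type":"array"},"grip":{"type":"number"},"squeeze":{"type":"number"}},"required":["moves"]}

```bash
mkdir -p pics
cat > h.py <<'E'
import numpy as np, cv2
from cell import manip, optics, ticket
def cap(n,f=None):
    c=optics.capture(n)
    if f: cv2.imwrite(f'pics/{f}.png',c['img'][:,:,::-1])
    return c
def ray(c,u,v):
    xd=(u-c['cx'])/c['fx'];yd=(v-c['cy'])/c['fy']
    x,y=xd,yd
    for _ in range(20):
        s=1+c['k1']*(x*x+y*y); x,y=xd/s,yd/s
    d=np.array(c['rotation'])@np.array([x,-y,-1.]); return np.array(c['origin']),d
def onz(c,u,v,z):
    o,d=ray(c,u,v); return o+d*(z-o[2])/d[2]
def proj(c,p):
    q=np.array(c['rotation']).T@(np.array(p)-c['origin']); x,y=q[0]/-q[2],-q[1]/-q[2]
    s=1+c['k1']*(x*x+y*y); return np.array([c['fx']*x*s+c['cx'],c['fy']*y*s+c['cy']])
def st():
    s=manip.observe(); return s
def totool(p):  # cm shift in tool axes from the current tcp to world p
    s=st(); return np.round(np.array(s['tool_rot']).T@(np.array(p)-s['tcp_pos'])*100,2)
E
python3 - <<'E'
from h import *
import pickle
np.set_printoptions(precision=4,suppress=True)
print(manip.hold_point_z); s=st(); print({k:np.round(v,3) for k,v in s.items()})
C={}
for n in('side','top','wrist'):
    C[n]=cap(n); c=C[n]; print(n,c['fx'],c['k1'],np.array(c['origin']),np.array(c['rotation'])[:,2])
pickle.dump(C,open('c0.pkl','wb'))
cv2.imwrite('pics/top0.png',cv2.resize(C['top']['img'][:,:,::-1],(800,600)))
cv2.imwrite('pics/side0.png',cv2.resize(C['side']['img'][:,:,::-1],(800,600)))
E
```

```text
0.0187
{'time_s': np.float64(0.0), 'joint_pos': array([ 1.124,  0.277,  1.506, -0.   ,  1.361, -0.121]), 'qd': array([ 0.002, -0.   , -0.   , -0.001,  0.001, -0.   ]), 'effort': array([ -0.001, -41.677, -24.581,  -0.   ,   0.011,   0.   ]), 'tcp_pos': array([0.184, 0.544, 0.23 ]), 'tool_rot': array([[ 0.947, -0.001,  0.32 ],
       [-0.32 , -0.002,  0.947],
       [-0.   , -1.   , -0.002]]), 'force': array([ 0.301,  0.016, -0.885]), 'ft_torque': array([0.022, 0.047, 0.041]), 'finger_gap': np.float64(1.001)}
side 489.3464174637589 -0.03436662966144333 [ 0.4192 -0.9745  0.6962] [-0.0557 -0.8462  0.53  ]
top 356.31077644237257 0.00047350323040257984 [0.4217 0.0167 0.9591] [-0.068   0.0239  0.9974]
wrist 306.377413247175 -0.0005095904864425183 [0.1114 0.5695 0.3723] [-0.2864  0.0983  0.9531]
```

View pics/top0.png

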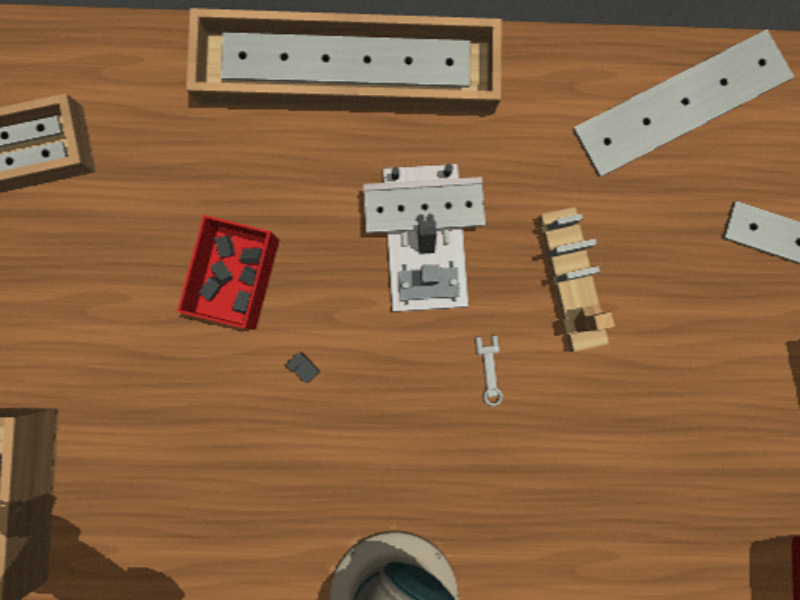

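View pics/side0.png

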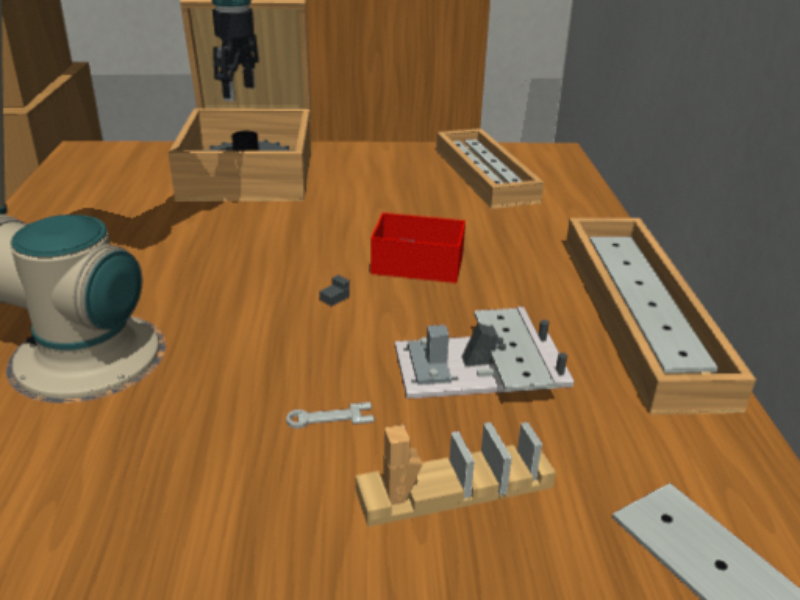

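The top view shows the fixture at centre (plate near edge at about (393–467, 307)), with its +x pointing away from the robot. The rack is on the right, with the wedge at its near end (590,320). Spacers stand in slot order +5 (row 272, middle), +50 (row 245, wide) and +95 (row 220, narrow). The side view agrees.

Run:
```python
from h import *
import pickle
np.set_printoptions(precision=4,suppress=True)
C=pickle.load(open('c0.pkl','rb'));c=C['top']
P=lambda u,v,z:onz(c,u*.64,v*.64,z)
a,b,d=P(393,310,.012),P(467,304,.012),P(457,165,.012); e=P(382,168,.012)
print('plate',a,b,d,e); m=(a+b)/2; f=(d+e)/2; print('yaw',np.degrees(np.arctan2(*(f-m)[1::-1])))
r=[P(541,213,.026),P(577,209,.026),P(608,345,.026),P(571,350,.026)]
print('rack',*r); ax=(r[0]+r[1]-r[2]-r[3])/2; print(np.linalg.norm(ax),'yaw',np.degrees(np.arctan2(ax[1],ax[0])),'ctr',sum(r)/4)
for n,u1,u2 in(('s+5',(566,277),(600,268)),('s50',(554,249),(596,240)),('s95',(557,223),(582,216))):
    p,q=P(*u1,.07),P(*u2,.07);print(n,(p+q)/2,np.linalg.norm(p-q))
print('wedge top',P(604,320,.11))
```

```text
plate [0.4759 0.011  0.012 ] [ 0.4888 -0.1153  0.012 ] [ 0.7308 -0.0949  0.012 ] [0.7218 0.0353 0.012 ]
yaw 5.2264391351038135
rack [ 0.6466 -0.2384  0.026 ] [ 0.6551 -0.3004  0.026 ] [ 0.4237 -0.3528  0.026 ] [ 0.414  -0.2899  0.026 ]
0.2377434104790394 yaw 12.629013409252105 ctr [ 0.5348 -0.2954  0.026 ]
s+5 [ 0.54   -0.2952  0.07  ] 0.05782996946224335
s50 [ 0.5855 -0.2822  0.07  ] 0.07076633394261675
s95 [ 0.6264 -0.2732  0.07  ] 0.04296109416398769
wedge top [ 0.4618 -0.3136  0.11  ]
```

>>> play_rows([
  [[61.5, 3, -41.2, 0, -24, 0], [61.5, 3, -41.2, 0, -24, 0], [61.5, 3, -41.2, 0, -24, 0], [61.5, 3, -41.2, 0, -24, 0], [61.5, 3, -41.2, 0, -24, 0], [61.5, 3, -41.2, 0, -24, 0], [61.5, 3, -41.2, 0, -24, 0], [61.5, 3, -41.2, 0, -24, 0], [61.5, 3, -41.2, 0, -24, 0], [61.5, 3, -41.2, 0, -24, 0]],
], grip=0)

```text
time_s: 1.15
tcp_pos: [0.4838, 0.1534, 0.2112]
tool_rot: [[0.996, -0.001, -0.093], [0.093, -0.001, 0.996], [-0.001, -1.0, -0.001]]
force: [1.3, 0.1, -0.2]
finger_gap: 1.0
```

Run:
```python
from h import *
s=st();print(s['tcp_pos'],np.round(s['tool_rot'],3),totool([.635,-.043,.20]))
```

```text
[0.48375953 0.15339336 0.21116162] [[ 0.996 -0.001 -0.093]
 [ 0.093 -0.001  0.996]
 [-0.001 -1.    -0.001]] [ 13.24   1.13 -20.96]
```

>>> play_rows([
  [[13.2, 1.1, -21, 0, 0, 0], [13.2, 1.1, -21, 0, 0, 0], [13.2, 1.1, -21, 0, 0, 0], [13.2, 1.1, -21, 0, 0, 0], [13.2, 1.1, -21, 0, 0, 0], [13.2, 1.1, -21, 0, 0, 0], [13.2, 1.1, -21, 0, 0, 0], [13.2, 1.1, -21, 0, 0, 0], [13.2, 1.1, -21, 0, 0, 0], [13.2, 1.1, -21, 0, 0, 0]],
])

```text
time_s: 2.15
tcp_pos: [0.634, -0.0422, 0.2008]
tool_rot: [[0.996, -0.0, -0.094], [0.094, -0.001, 0.996], [-0.0, -1.0, -0.001]]
force: [-0.1, -0.2, 0.6]
finger_gap: 1.0
```

Run:
```python
from h import *
import pickle
c=cap('wrist');pickle.dump(c,open('c1.pkl','wb'))
print(st()['tcp_pos'],c['origin'])
cv2.imwrite('pics/w1.png',cv2.resize(c['img'][:,:,::-1],(800,600),interpolation=cv2.INTER_CUBIC))
```

```text
[ 0.63412945 -0.04231953  0.20076347] [ 0.55779498 -0.04924368  0.34256156]
```

View pics/w1.png

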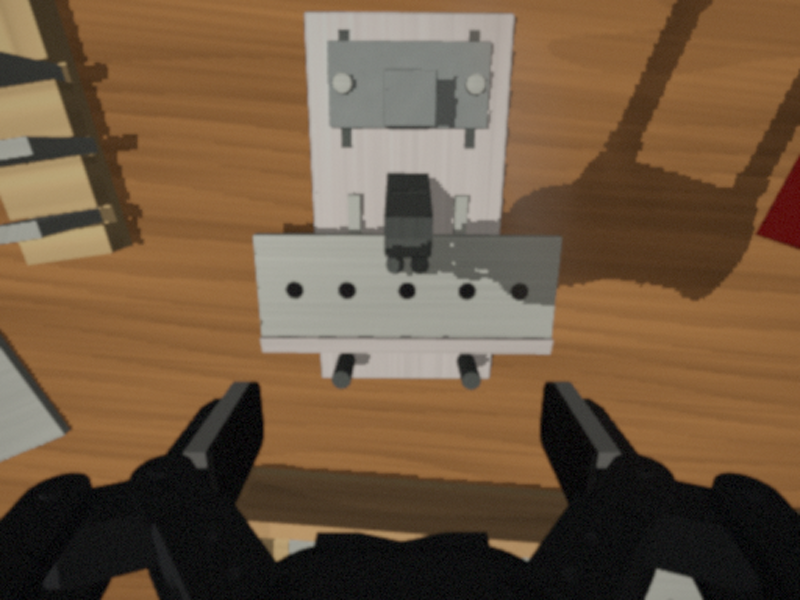

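The wrist view shows the fence block at rows 69–126, with its foot front at row 128. The holder toe is at row 174 (columns 386–432), and the holder's top runs from about row 208 to 255.

Run:
```python
from h import *
import pickle
np.set_printoptions(precision=4,suppress=True,linewidth=150)
c=pickle.load(open('c1.pkl','rb'));g=cv2.cvtColor(c['img'],cv2.COLOR_RGB2GRAY).astype(int)
for r0,r1,cs in((40,52,(248,256,262,270)),(76,90,(248,256,262,270)),(76,90,(220,300)),(106,120,(252,262,272)),(126,142,(252,262,272))):
    print(r0,r1,cs);
    for k in cs: print(g[r0:r1,k-1:k+2].mean(1).astype(int))
print('cols fence row70',g[69:72,235:290].mean(0).astype(int)); print('toe row113',g[113:116,240:285].mean(0).astype(int))
P=lambda u,v,z:onz(c,u*.64,v*.64,z)
a,b,d,e=P(305,12,.012),P(514,14,.012),P(490,378,.012),P(322,378,.012)
L,R=P(313,190,.012),P(503,190,.012)
print('plate',a,b,d,e,np.linalg.norm(a-b),'mid',(a+b)/2,(L+R)/2,(d+e)/2)
for w,z in(((384,126),.072),((437,125),.072),((330,128),.029),((490,128),.029),((386,174),.012),((432,174),.012)): print(w,P(*w,z))
print('posts',P(342,360,.012),P(468,360,.012))
```

```text
40 52 (248, 256, 262, 270)
[130 130 129 124 119 125 130 131 131 131 130 130]
[132 132 129 124 118 122 128 128 128 129 128 128]
[131 132 131 125 117 121 125 127 128 129 129 129]
[130 130 130 128 126 127 129 129 129 130 130 131]
76 90 (248, 256, 262, 270)
[130 130 130 125 108  90 131 169 180 180 181 181 181 181]
[131 131 132 124 104  77 114 158 176 179 180 179 179 179]
[130 130 128 122 104  78 113 158 177 180 180 181 180 181]
[130 128 128 122 103  78 114 159 176 181 181 182 181 181]
76 90 (220, 300)
[134 135 135 134 128 111  86  85  88  88  91  90  91  93]
[131 130 130 129 128 116  93  84  84  84  82  83  82  82]
106 120 (252, 262, 272)
[182 181 179 169 138  81  49  47  47  48  46  47  46  46]
[180 180 180 175 154  94  49  46  45  45  43  44  45  44]
[180 180 179 176 154 101  59  54  49  50  49  47  45  45]
126 142 (252, 262, 272)
[46 44 47 46 47 45 45 43 47 44 46 47 55 67 72 74]
[47 46 46 45 45 45 46 46 46 45 47 46 55 64 71 74]
[47 46 47 46 46 46 45 45 48 45 46 45 49 63 71 73]
cols fence row70 [132 132 132 132 133 133 133 132 131 130 126 127 129 130 129 130 130 131 130 131 130 131 132 131 132 132 131 131 131 130 130 130 130 131 129 128 129
 129 129 128 129 129 126 110  88  76  76  75  73  75  75  73  75  74  73]
toe row113 [177 178 177 178 178 179 170 132  82  52  47  47  48  47  46  45  46  44  45  46  47  45  45  46  46  43  44  44  44  47  44  47  46  60  90 119 130
 132 139 161 171 177 180 182 182]
plate [ 0.488  -0.1151  0.012 ] [0.477  0.0121 0.012 ] [0.7231 0.0346 0.012 ] [ 0.7353 -0.0937  0.012 ] 0.12765639176738114 mid [ 0.4825 -0.0515  0.012 ] [ 0.5882 -0.042   0.012 ] [ 0.7292 -0.0296  0.012 ]
(384, 126) [ 0.5505 -0.0594  0.072 ]
(437, 125) [ 0.5474 -0.0313  0.072 ]
(330, 128) [ 0.5537 -0.0942  0.029 ]
(490, 128) [0.5444 0.0044 0.029 ]
(386, 174) [ 0.5791 -0.0577  0.012 ]
(432, 174) [ 0.5762 -0.027   0.012 ]
posts [ 0.7187 -0.0793  0.012 ] [0.7097 0.0157 0.012 ]
```

Run:
```python
from h import *
import pickle
c=pickle.load(open('c1.pkl','rb'))
cv2.imwrite('pics/w1c.png',cv2.resize(c['img'][20:230,180:345,::-1],None,fx=3.5,fy=2.8 and 3.5*0.8,interpolation=cv2.INTER_NEAREST))
```

```text
(no output)
```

View pics/w1c.png

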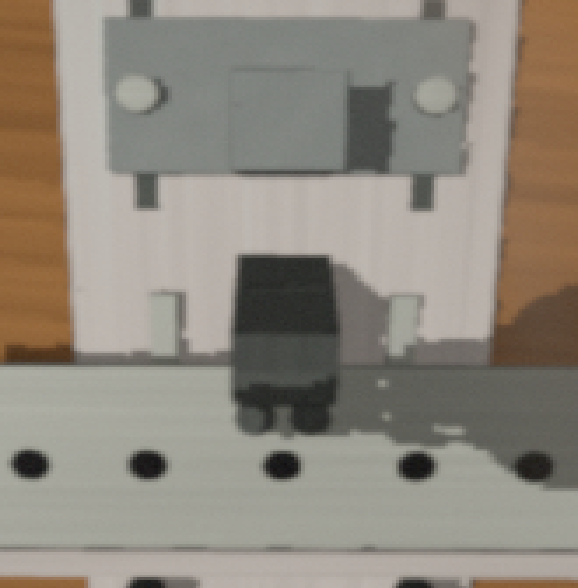

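Start gap is about 29 mm, so the home gap is about 31–34 mm. That needs 2 spacers, and the wedge will then sit about 20 mm above the plate. Next I'll look at the rack.

>>> play_rows([
  [[-2.1, 0, -23.2, 0, -7.2, 0], [-2.1, 0, -23.2, 0, -7.2, 0], [-2.1, 0, -23.2, 0, -7.2, 0], [-2.1, 0, -23.2, 0, -7.2, 0], [-2.1, 0, -23.2, 0, -7.2, 0], [-2.1, 0, -23.2, 0, -7.2, 0], [-2.1, 0, -23.2, 0, -7.2, 0], [-2.1, 0, -23.2, 0, -7.2, 0], [-2.1, 0, -23.2, 0, -7.2, 0], [-2.1, 0, -23.2, 0, -7.2, 0]],
])

```text
time_s: 3.2
tcp_pos: [0.6353, -0.2737, 0.2013]
tool_rot: [[0.975, 0.0, -0.22], [0.22, -0.001, 0.975], [-0.0, -1.0, -0.001]]
force: [-0.0, -0.3, 0.7]
finger_gap: 1.0
```

Run:
```python
from h import *
import pickle
c=cap('wrist');pickle.dump(c,open('c2.pkl','wb'))
print(st()['tcp_pos'],c['origin'])
cv2.imwrite('pics/w2.png',cv2.resize(c['img'][:,:,::-1],(800,600),interpolation=cv2.INTER_CUBIC))
```

```text
[ 0.63530724 -0.27401928  0.20131053] [ 0.56059642 -0.29056594  0.34312665]
```

View pics/w2.png

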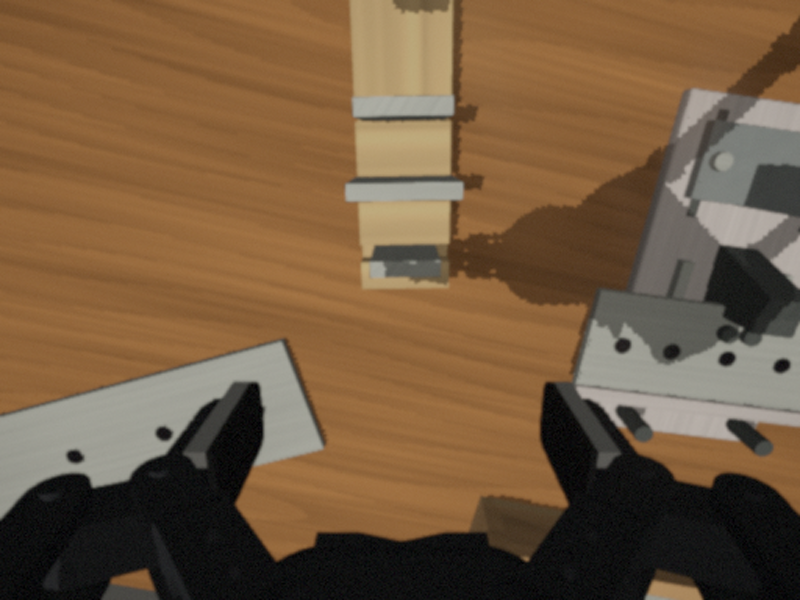

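The wrist view shows the spacer tops: narrow at (369–442, 261–278), wide at (346–463, 182–200) and middle at (353–454, 97–117). The wedge is out of view above.

Run:
```python
from h import *
import pickle
np.set_printoptions(precision=4,suppress=True,linewidth=150)
c=pickle.load(open('c2.pkl','rb'))
P=lambda u,v,z:onz(c,u*.64,v*.64,z)
for n,q in(('s1',((369,260),(441,260),(441,278),(369,278))),('s3',((347,184),(463,182),(463,200),(347,201))),('s2',((353,97),(454,97),(454,116),(353,117)))):
    p=[P(*k,.07) for k in q]; ce=sum(p)/4; w=(p[1]+p[2]-p[0]-p[3])/2; t=(p[2]+p[3]-p[0]-p[1])/2
    print(n,ce,np.linalg.norm(w),np.linalg.norm(t),'yaw',np.degrees(np.arctan2(w[1],w[0]))-90)
r=[P(353,60,.026),P(457,60,.026),P(448,288,.026),P(362,289,.026)]
m=(r[0]+r[1])/2;f=(r[2]+r[3])/2;print('rack mid',m,f,np.degrees(np.arctan2(*(f-m)[1::-1])),np.linalg.norm(r[3]-r[2]))
```

```text
s1 [ 0.6297 -0.2729  0.07  ] 0.04239897754370408 0.01094019741774735 yaw 12.731581493656549
s3 [ 0.5862 -0.2829  0.07  ] 0.06503400315852743 0.009639702779634603 yaw 13.448706975895092
s2 [ 0.543  -0.2935  0.07  ] 0.0537832009869949 0.009692158655304105 yaw 12.98283826764299
rack mid [ 0.5143 -0.299   0.026 ] [ 0.6544 -0.267   0.026 ] 12.852145584332694 0.059560851680156415
```

>>> play_rows([
  [[-0.5, 4, 0.2, 0, -0.3, 0], [-0.5, 8, 0.2, 0, -0.3, 0], [-0.5, 11, 0.2, 0, -0.3, 0], [-0.5, 13, 0.2, 0, -0.3, 0], [-0.5, 14.5, 0.2, 0, -0.3, 0], [-0.5, 15.5, 0.2, 0, -0.3, 0], [-0.5, 16.1, 0.2, 0, -0.3, 0], [-0.5, 16.1, 0.2, 0, -0.3, 0], [-0.5, 16.1, 0.2, 0, -0.3, 0], [-0.5, 16.1, 0.2, 0, -0.3, 0]],
])

```text
time_s: 4.25
tcp_pos: [0.6307, -0.2737, 0.0415]
tool_rot: [[0.974, 0.002, -0.225], [0.225, -0.002, 0.974], [0.001, -1.0, -0.002]]
force: [-0.3, -0.3, 0.8]
finger_gap: 1.004
```

>>> play_rows([
  [[0, 0, 0, 0, 0, 0], [0, 0, 0, 0, 0, 0], [0, 0, 0, 0, 0, 0], [0, 0, 0, 0, 0, 0], [0, 0, 0, 0, 0, 0], [0, 0, 0, 0, 0, 0], [0, 0, 0, 0, 0, 0], [0, 0, 0, 0, 0, 0], [0, 0, 0, 0, 0, 0], [0, 0, 0, 0, 0, 0]],
], grip=1, squeeze=60)

```text
time_s: 5.25
tcp_pos: [0.6312, -0.274, 0.0421]
tool_rot: [[0.974, 0.003, -0.225], [0.225, -0.003, 0.974], [0.002, -1.0, -0.003]]
force: [-0.6, -0.4, 4.8]
finger_gap: 0.479
```

>>> play_rows([
  [[0, -3, 0, 0, 0, 0], [0, -7, 0, 0, 0, 0], [0, -11, 0, 0, 0, 0], [-0.4, -11, 5, 0, 2, 0], [-0.8, -11, 10, 0, 4, 0], [-1.2, -11, 15, 0, 6, 0], [-1.6, -11, 20, 0, 7.8, 0], [-1.8, -11, 23, 0, 7.8, 0], [-1.9, -11, 24, 0, 7.8, 0], [-1.9, -11, 24, 0, 7.8, 0]],
])

```text
time_s: 6.25
tcp_pos: [0.5575, -0.0429, 0.1508]
tool_rot: [[0.996, 0.002, -0.093], [0.093, -0.003, 0.996], [0.001, -1.0, -0.003]]
force: [-0.1, -0.5, -1.1]
finger_gap: 0.478
```

```bash
cat > look.py <<'E'
from h import *
import sys,pickle
n=sys.argv[1];c=cap('wrist');pickle.dump(c,open(n+'.pkl','wb'))
s=st();print(s['time_s'],s['tcp_pos'],np.round(s['tool_rot'],3).tolist(),s['force'],s['finger_gap'])
cv2.imwrite(f'pics/{n}.png',cv2.resize(c['img'][:,:,::-1],(800,600),interpolation=cv2.INTER_CUBIC))
E
python3 look.py c3
```

```text
6.3 [ 0.55841546 -0.0443212   0.15090477] [[0.996, 0.003, -0.092], [0.092, -0.004, 0.996], [0.002, -1.0, -0.004]] [-0.32950587  0.0743228  -0.81473694] 0.47331599095244037
```

View pics/c3.png

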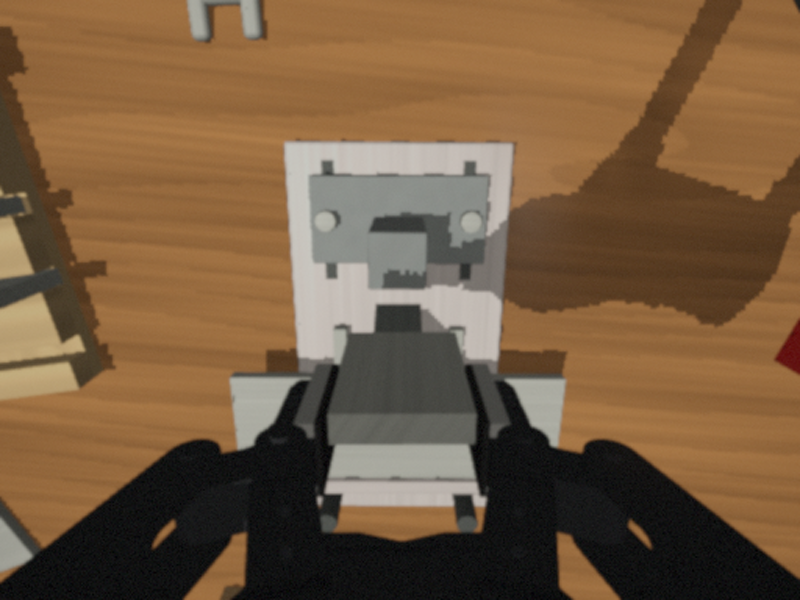

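The view shows the held spacer: bottom rear edge at row 333, top rear edge at row 442. The fence's top front edge is at row 288 and the holder toe is at row 305 (columns 376–421).

Run:
```python
from h import *
import pickle
np.set_printoptions(precision=4,suppress=True,linewidth=150)
c=pickle.load(open('c3.pkl','rb'))
P=lambda u,v,z:onz(c,u*.64,v*.64,z)
a=np.radians(5.2);X=np.array([np.cos(a),np.sin(a),0]);Y=np.array([-np.sin(a),np.cos(a),0]);F=np.array([.549,-.0454,0])
for n,u1,u2,z in(('botback',(343,333),(462,333),.119),('topback',(328,442),(475,442),.179),('fencetop',(367,288),(427,287),.072),('foot',(313,262),(486,264),.029),('toe',(376,305),(421,305),.012),('plate',(285,143),(514,143),.012),('plateM',(298,340),(500,340),.012)):
    p,q=P(*u1,z),P(*u2,z);m=(p+q)/2-F;w=q-p
    print(n,'x %.4f y %.4f'%(m@X,m@Y),'len %.4f yaw %.2f'%(np.linalg.norm(w),np.degrees(np.arctan2(-w[0],w[1]))))
s=st();print('tcp',(s['tcp_pos']-F)@X,(s['tcp_pos']-F)@Y)
```

```text
botback x 0.0032 y 0.0021 len 0.0465 yaw 5.41
topback x 0.0109 y 0.0019 len 0.0406 yaw 5.45
fencetop x -0.0011 y -0.0005 len 0.0289 yaw 6.39
foot x -0.0025 y 0.0004 len 0.0979 yaw 4.70
toe x 0.0285 y -0.0003 len 0.0279 yaw 5.39
plate x -0.0672 y 0.0002 len 0.1279 yaw 5.34
plateM x 0.0520 y 0.0000 len 0.1282 yaw 5.41
tcp 0.00947448262496454 0.00022101354294824555
```

Run:
```python
from h import *
import pickle
c=pickle.load(open('c3.pkl','rb'));w=c['img'][195:320,195:320]
s=cap('side');pickle.dump(s,open('s3.pkl','wb'))
p=proj(s,[.558,-.044,.11]).astype(int);print(p)
q=s['img'][p[1]-45:p[1]+50,p[0]-60:p[0]+65]
w=np.clip(w.astype(float)*1.8,0,255).astype(np.uint8)
o=np.hstack([cv2.resize(w,(400,400)),cv2.resize(q,(400,400*95//125)) if 0 else cv2.resize(q,(400,400))])
cv2.imwrite('pics/m3.png',o[:,:,::-1])
```

```text
[290 196]
```

View pics/m3.png

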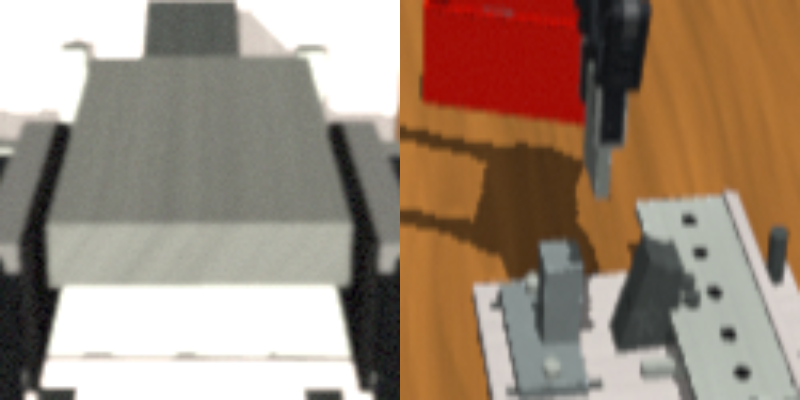

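Enlarged, the spacer hangs upright. In native pixels its bottom rear edge is (223–291, 213) and its top rear edge is (209–305, 265).

```bash
cat > fx.py <<'E'
from h import *
a=np.radians(5.2);X=np.array([np.cos(a),np.sin(a),0]);Y=np.array([-np.sin(a),np.cos(a),0]);F=np.array([.549,-.0454,0])
E
python3 - <<'E'
from fx import *
import pickle
c=pickle.load(open('c3.pkl','rb'))
for n,u1,u2,v,z in(('botback',223,291.3,213.1,.119),('topback',209,305.3,265.3,.179)):
    p,q=onz(c,u1,v,z),onz(c,u2,v,z);m=(p+q)/2-F;w=q-p
    print(n,'x %.4f y %.4f'%(m@X,m@Y),'len %.4f'%np.linalg.norm(w),np.degrees(np.arctan2(-w[0],w[1])))
E
```

```text
botback x 0.0032 y 0.0019 len 0.0417 5.40524818335139
topback x 0.0023 y 0.0020 len 0.0407 5.438651072382915
```

>>> play_rows([
  [[0, 4, -0.15, -0.2, 0, 0], [0, 7.5, -0.15, -0.2, 0, 0], [0, 9.5, -0.15, -0.2, 0, 0], [0, 10.1, -0.15, -0.2, 0, 0], [0, 10.3, -0.15, -0.2, 0, 0], [0, 10.4, -0.15, -0.2, 0, 0], [0, 10.5, -0.15, -0.2, 0, 0], [0, 10.6, -0.15, -0.2, 0, 0], [0, 10.6, -0.15, -0.2, 0, 0], [0, 10.6, -0.15, -0.2, 0, 0]],
])

```text
time_s: 7.35
tcp_pos: [0.5596, -0.0469, 0.0455]
tool_rot: [[0.996, 0.004, -0.091], [0.091, -0.007, 0.996], [0.004, -1.0, -0.008]]
force: [0.1, -0.6, -2.4]
finger_gap: 0.479
```

>>> play_rows([
  [[-0.05, 0.05, 0, 0, 0, 0], [-0.1, 0.05, 0, 0, 0, 0], [-0.15, 0.05, 0, 0, 0, 0], [-0.2, 0.05, 0, 0, 0, 0], [-0.25, 0.05, 0, 0, 0, 0], [-0.3, 0.05, 0, 0, 0, 0], [-0.35, 0.05, 0, 0, 0, 0], [-0.4, 0.05, 0, 0, 0, 0], [-0.4, 0.05, 0, 0, 0, 0], [-0.4, 0.05, 0, 0, 0, 0]],
])

```text
time_s: 8.35
tcp_pos: [0.5556, -0.0473, 0.045]
tool_rot: [[0.996, 0.004, -0.091], [0.091, -0.007, 0.996], [0.004, -1.0, -0.008]]
force: [-0.8, 0.1, -0.8]
finger_gap: 0.478
```

>>> play_rows([
  [[-0.05, 0.05, 0, 0.2, 0, 0], [-0.05, 0.1, 0, 0.4, 0, 0], [-0.1, 0.1, 0, 0.4, 0, 0], [-0.1, 0.15, 0, 0.4, 0, 0], [-0.15, 0.15, 0, 0.4, 0, 0], [-0.2, 0.2, 0, 0.4, 0, 0], [-0.2, 0.2, 0, 0.4, 0, 0], [-0.2, 0.2, 0, 0.4, 0, 0], [-0.2, 0.2, 0, 0.4, 0, 0], [-0.2, 0.2, 0, 0.4, 0, 0]],
])

```text
time_s: 9.35
tcp_pos: [0.5555, -0.0474, 0.0442]
tool_rot: [[0.996, 0.008, -0.09], [0.09, -0.0, 0.996], [0.008, -1.0, -0.001]]
force: [2.4, 1.5, 5.6]
finger_gap: 0.48
```

>>> play_rows([
  [[-0.05, 0, 0, 0, 0, -0.3], [-0.1, 0.05, 0, 0, 0, -0.4], [-0.15, 0.1, 0, 0, 0, -0.4], [-0.2, 0.1, 0, 0, 0, -0.4], [-0.25, 0.1, 0, 0, 0, -0.4], [-0.25, 0.1, 0, 0, 0, -0.4], [-0.25, 0.1, 0, 0, 0, -0.4], [-0.25, 0.1, 0, 0, 0, -0.4], [-0.25, 0.1, 0, 0, 0, -0.4], [-0.25, 0.1, 0, 0, 0, -0.4]],
])

```text
time_s: 10.35
tcp_pos: [0.5557, -0.0475, 0.0442]
tool_rot: [[0.996, 0.021, -0.09], [0.09, 0.0, 0.996], [0.021, -1.0, -0.002]]
force: [5.3, 3.2, 5.2]
finger_gap: 0.475
```

>>> play_rows([
  [[-0.05, 0, 0, 0, 0, 0.3], [-0.1, 0, 0, 0, 0, 0.6], [-0.15, 0, 0, 0, 0, 0.9], [-0.15, 0, 0, 0, 0, 1.2], [-0.15, 0, 0, 0, 0, 1.2], [-0.15, 0, 0, 0, 0, 1.2], [-0.15, 0, 0, 0, 0, 1.2], [-0.15, 0, 0, 0, 0, 1.2], [-0.15, 0, 0, 0, 0, 1.2], [-0.15, 0, 0, 0, 0, 1.2]],
])

```text
time_s: 11.35
tcp_pos: [0.5553, -0.0475, 0.0442]
tool_rot: [[0.996, 0.002, -0.089], [0.089, -0.001, 0.996], [0.002, -1.0, -0.002]]
force: [4.3, 2.6, -1.1]
finger_gap: 0.476
```

>>> play_rows([
  [[0, 0, 0, 0, 0, 0], [0, 0, 0, 0, 0, 0], [0, 0, 0, 0, 0, 0], [0, 0, 0, 0, 0, 0], [0, 0, 0, 0, 0, 0], [0, -0.5, 0, 0, 0, 0], [0, -2, 0, 0, 0, 0], [0, -5, 0, 0, 0, 0], [0, -8.5, 0, 0, 0, 0], [0, -11, 0, 0, 0, 0]],
], grip=0)

```text
time_s: 12.35
tcp_pos: [0.5557, -0.0476, 0.1566]
tool_rot: [[0.996, 0.004, -0.089], [0.089, -0.002, 0.996], [0.004, -1.0, -0.002]]
force: [1.6, 0.1, -0.8]
finger_gap: 1.002
```

>>> play_rows([
  [[-0.7, -1, -4.9, 0, -2, 0], [-1.4, -1, -9.8, 0, -4, 0], [-2.1, -1, -14.7, 0, -6, 0], [-2.8, -1, -19.6, 0, -7.8, 0], [-3.2, -1, -23.5, 0, -7.8, 0], [-3.4, -1, -24.4, 0, -7.8, 0], [-3.4, -1, -24.4, 0, -7.8, 0], [-3.4, -1, -24.4, 0, -7.8, 0], [-3.4, -1, -24.4, 0, -7.8, 0], [-3.4, -1, -24.4, 0, -7.8, 0]],
])

```text
time_s: 13.35
tcp_pos: [0.5437, -0.2919, 0.1673]
tool_rot: [[0.974, 0.004, -0.225], [0.225, -0.002, 0.974], [0.004, -1.0, -0.003]]
force: [0.2, 0.5, 0.7]
finger_gap: 1.0
```

Run:
```python
from h import *
import pickle
s=st();print(s['tcp_pos'],np.round(s['tool_rot'],4).tolist(),totool([.543,-.2935,.041]))
c=cap('side');pickle.dump(c,open('s4.pkl','wb'))
p=proj(c,[.56,-.045,.05]).astype(int)
q=c['img'][p[1]-45:p[1]+45,p[0]-60:p[0]+60]
w=cap('wrist')['img']
cv2.imwrite('pics/m4.png',np.hstack([cv2.resize(q,(400,300),interpolation=cv2.INTER_CUBIC),cv2.resize(w,(400,300))])[:,:,::-1])
```

```text
[ 0.54372893 -0.29192795  0.1672907 ] [[0.9743, 0.0043, -0.2254], [0.2254, -0.0016, 0.9743], [0.0039, -1.0, -0.0025]] [-0.16 12.63 -0.11]
```

View pics/m4.png

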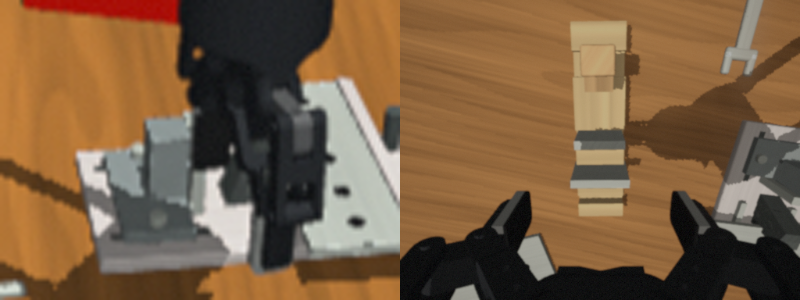

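>>> play_rows([
  [[-0.1, 4, -0.1, 0, 0, 0.2], [-0.1, 7, -0.1, 0, 0, 0.2], [-0.1, 9.5, -0.1, 0, 0, 0.2], [-0.1, 11, -0.1, 0, 0, 0.2], [-0.1, 12, -0.1, 0, 0, 0.2], [-0.1, 12.6, -0.1, 0, 0, 0.2], [-0.1, 12.6, -0.1, 0, 0, 0.2], [-0.1, 12.6, -0.1, 0, 0, 0.2], [-0.1, 12.6, -0.1, 0, 0, 0.2], [-0.1, 12.6, -0.1, 0, 0, 0.2]],
])

```text
time_s: 14.45
tcp_pos: [0.544, -0.2941, 0.0422]
tool_rot: [[0.974, 0.002, -0.225], [0.225, -0.004, 0.974], [0.002, -1.0, -0.004]]
force: [0.1, 0.1, 0.7]
finger_gap: 0.997
```

>>> play_rows([
  [[0, 0, 0, 0, 0, 0], [0, 0, 0, 0, 0, 0], [0, 0, 0, 0, 0, 0], [0, 0, 0, 0, 0, 0], [0, 0, 0, 0, 0, 0], [0, 0, 0, 0, 0, 0], [0, 0, 0, 0, 0, 0], [0, 0, 0, 0, 0, 0], [0, 0, 0, 0, 0, 0], [0, 0, 0, 0, 0, 0]],
], grip=1, squeeze=60)

```text
time_s: 15.45
tcp_pos: [0.5445, -0.2944, 0.0429]
tool_rot: [[0.974, 0.004, -0.225], [0.225, -0.004, 0.974], [0.003, -1.0, -0.005]]
force: [-0.1, 1.4, 4.8]
finger_gap: 0.619
```

>>> play_rows([
  [[0, -3, 0, 0, 0, 0], [0, -7, 0, 0, 0, 0], [0, -11.2, 0, 0, 0, 0], [1.5, -11.2, 4.6, 0.1, 2, 0.1], [3, -11.2, 9.2, 0.2, 4, 0.2], [4.6, -11.2, 13.8, 0.2, 6, 0.2], [6.2, -11.2, 18.4, 0.2, 7.8, 0.2], [7.5, -11.2, 22.5, 0.2, 7.8, 0.2], [7.9, -11.2, 23.9, 0.2, 7.8, 0.2], [7.9, -11.2, 23.9, 0.2, 7.8, 0.2]],
])

```text
time_s: 16.45
tcp_pos: [0.5667, -0.0411, 0.1532]
tool_rot: [[0.996, -0.002, -0.094], [0.094, -0.001, 0.996], [-0.002, -1.0, -0.001]]
force: [0.5, 0.3, -1.7]
finger_gap: 0.615
```

```bash
python3 look.py c5
python3 - <<'E'
from fx import *
import pickle
c=pickle.load(open('c5.pkl','rb'));s=st();d=np.array(s['tcp_pos'])-F;print('tcp fx',d@X,d@Y)
w=np.clip(c['img'][120:330,150:380].astype(float)*1.5,0,255).astype(np.uint8)
cv2.imwrite('pics/m5.png',cv2.resize(w,None,fx=2.8,fy=2.8)[:,:,::-1])
E
```

```text
16.5 [ 0.56690269 -0.04293716  0.15332325] [[0.996, -0.002, -0.093], [0.093, -0.002, 0.996], [-0.002, -1.0, -0.002]] [-0.81345862 -0.74305702 -1.56027338] 0.6118697476986992
tcp fx 0.01805221931047472 0.0008301404637734823
```

View pics/m5.png

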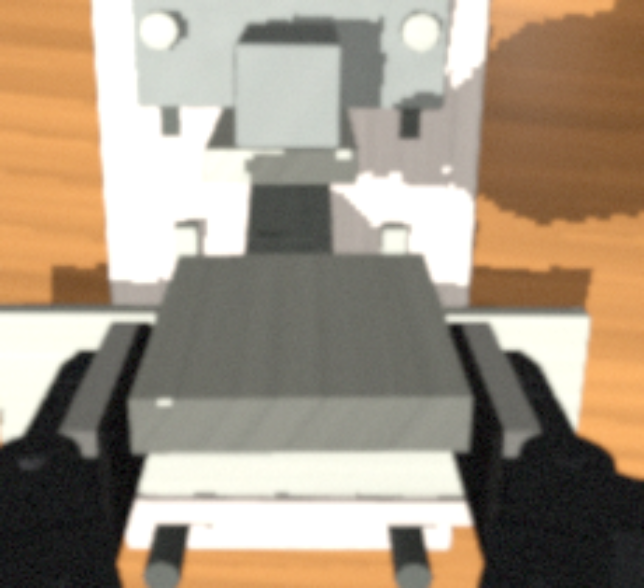

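Spacer 1 stands flush against the fence, its top at crop rows 148–182. The held spacer's lower rear edge is at crop row 255.

Run:
```python
from fx import *
import pickle
c=pickle.load(open('c5.pkl','rb'))
for n,u1,u2,v1,v2,z in(('s1 back',202,357,149,149,.072),('s1 front',202,357,181,183,.072),('s2 botback',178,425,255,255,.120),('s2 topback',133,470,400,398,.180),('toe',251,331,184,184,.012)):
    f=lambda u,v:onz(c,150+u/2.8,120+v/2.8,z)
    p,q=f(u1,v1),f(u2,v2);m=(p+q)/2-F;w=q-p
    print(n,'x %.4f y %.4f'%(m@X,m@Y),'len %.4f'%np.linalg.norm(w),np.degrees(np.arctan2(-w[0],w[1])))
```

```text
s1 back x 0.0003 y -0.0026 len 0.0416 5.423188715887443
s1 front x 0.0095 y -0.0026 len 0.0421 4.652045849869184
s2 botback x 0.0117 y 0.0032 len 0.0542 5.428194388257019
s2 topback x 0.0113 y 0.0031 len 0.0514 5.821682591115908
toe x 0.0285 y -0.0001 len 0.0276 5.424843725368222
```

>>> play_rows([
  [[0.12, 3, -0.3, 0, 0, 0], [0.12, 6.5, -0.3, 0, 0, 0], [0.12, 9, -0.3, 0, 0, 0], [0.12, 10, -0.3, 0, 0, 0], [0.12, 10.4, -0.3, 0, 0, 0], [0.12, 10.6, -0.3, 0, 0, 0], [0.12, 10.8, -0.3, 0, 0, 0], [0.12, 10.9, -0.3, 0, 0, 0], [0.12, 10.9, -0.3, 0, 0, 0], [0.12, 10.9, -0.3, 0, 0, 0]],
])

```text
time_s: 17.5
tcp_pos: [0.5685, -0.046, 0.0449]
tool_rot: [[0.996, -0.001, -0.093], [0.093, -0.002, 0.996], [-0.001, -1.0, -0.002]]
force: [1.1, 0.2, -1.1]
finger_gap: 0.617
```

>>> play_rows([
  [[-0.05, 0, 0, 0, 0, 0], [-0.1, 0, 0, 0, 0, 0], [-0.15, 0, 0, 0, 0, 0], [-0.2, 0, 0, 0, 0, 0], [-0.25, 0, 0, 0, 0, 0], [-0.3, 0, 0, 0, 0, 0], [-0.35, 0, 0, 0, 0, 0], [-0.4, 0, 0, 0, 0, 0], [-0.4, 0, 0, 0, 0, 0], [-0.4, 0, 0, 0, 0, 0]],
])

```text
time_s: 18.5
tcp_pos: [0.5662, -0.0463, 0.0452]
tool_rot: [[0.996, 0.003, -0.093], [0.093, -0.002, 0.996], [0.003, -1.0, -0.003]]
force: [5.4, 1.4, -2.6]
finger_gap: 0.614
```

>>> play_rows([
  [[0, 0.05, 0, 0, 0, 0.1], [0, 0.1, 0, 0, 0, 0.2], [-0.05, 0.15, 0, 0, 0, 0.3], [-0.1, 0.15, 0, 0, 0, 0.3], [-0.15, 0.15, 0, 0, 0, 0.3], [-0.2, 0.15, 0, 0, 0, 0.3], [-0.2, 0.15, 0, 0, 0, 0.3], [-0.2, 0.15, 0, 0, 0, 0.3], [-0.2, 0.15, 0, 0, 0, 0.3], [-0.2, 0.15, 0, 0, 0, 0.3]],
])

```text
time_s: 19.5
tcp_pos: [0.5663, -0.0464, 0.0449]
tool_rot: [[0.996, 0.002, -0.092], [0.092, -0.003, 0.996], [0.002, -1.0, -0.003]]
force: [4.1, 1.7, 4.8]
finger_gap: 0.614
```

>>> play_rows([
  [[0, 0, 0, 0, 0, 0], [0, 0, 0, 0, 0, 0], [0, 0, 0, 0, 0, 0], [0, 0, 0, 0, 0, 0], [0, 0, 0, 0, 0, 0], [0, -0.5, 0, 0, 0, 0], [0, -2, 0, 0, 0, 0], [0, -5, 0, 0, 0, 0], [0, -8.5, 0, 0, 0, 0], [0, -11, 0, 0, 0, 0]],
], grip=0)

```text
time_s: 20.5
tcp_pos: [0.5666, -0.0462, 0.1573]
tool_rot: [[0.996, 0.004, -0.092], [0.092, -0.003, 0.996], [0.004, -1.0, -0.004]]
force: [0.6, 0.3, -0.3]
finger_gap: 0.999
```

>>> play_rows([
  [[-1.5, -4, -4, 0, -2, 0], [-3, -4.3, -8.5, 0, -4, 0], [-4.5, -4.3, -13, 0, -6, 0], [-6.5, -4.3, -17.5, 0, -7.8, 0], [-8, -4.3, -22, 0, -7.8, 0], [-9, -4.3, -25, 0, -7.8, 0], [-9, -4.3, -25.2, 0, -7.8, 0], [-9, -4.3, -25.2, 0, -7.8, 0], [-9, -4.3, -25.2, 0, -7.8, 0], [-9, -4.3, -25.2, 0, -7.8, 0]],
])

```text
time_s: 21.5
tcp_pos: [0.5004, -0.3038, 0.201]
tool_rot: [[0.974, 0.004, -0.228], [0.228, -0.003, 0.974], [0.003, -1.0, -0.004]]
force: [-0.6, -0.2, -0.0]
finger_gap: 1.001
```

```bash
python3 look.py c6
python3 - <<'E'
from fx import *
import pickle
w=pickle.load(open('c6.pkl','rb'))['img']
c=cap('top');pickle.dump(c,open('t6.pkl','wb'))
p=proj(c,[.56,-.045,.07]).astype(int);print(p)
q=c['img'][p[1]-32:p[1]+33,p[0]-30:p[0]+30]
o=np.hstack([cv2.resize(w,(448,336)),cv2.resize(q,(336,336))])
cv2.imwrite('pics/m6.png',o[:,:,::-1])
E
```

```text
21.55 [ 0.50044027 -0.30383118  0.20106064] [[0.974, 0.004, -0.228], [0.228, -0.003, 0.974], [0.004, -1.0, -0.004]] [-0.78576651  0.96836941  0.22765218] 0.9992669246268443
[274 164]
```

View pics/m6.png

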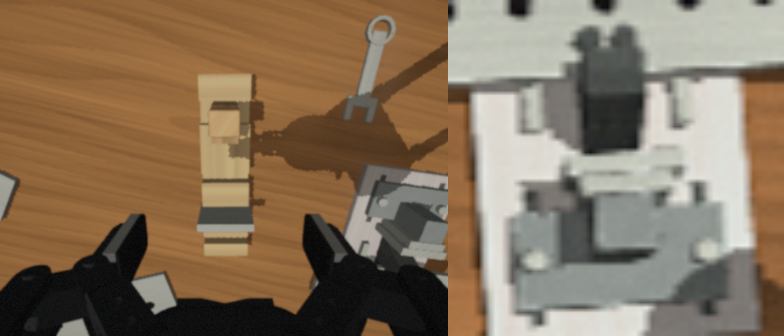

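The top view shows both spacers standing face to face against the fence. The wedge handle's top is at about (207–240, 110–136) in the wrist inset.

Run:
```python
from fx import *
import pickle
np.set_printoptions(linewidth=160,precision=4,suppress=True)
c=pickle.load(open('c6.pkl','rb'));i=c['img'].astype(int)
print('rows110-170 col252',i[110:170,250:256].mean(1).astype(int)[:,:].tolist())
print('cols 228-285 row142',i[138:146,228:285].mean(0).astype(int).tolist())
```

```text
rows110-170 col252 [[180, 155, 112], [182, 157, 114], [184, 159, 115], [184, 158, 115], [175, 150, 108], [147, 122, 86], [101, 80, 54], [79, 61, 41], [77, 58, 39], [81, 62, 42], [89, 69, 46], [95, 73, 48], [89, 69, 45], [85, 64, 42], [91, 70, 47], [113, 88, 59], [149, 118, 81], [176, 142, 99], [186, 152, 107], [190, 155, 109], [190, 156, 109], [189, 155, 109], [190, 155, 109], [190, 155, 110], [190, 155, 110], [190, 155, 110], [190, 156, 110], [190, 156, 110], [191, 156, 110], [191, 157, 110], [190, 157, 111], [191, 158, 112], [191, 158, 112], [191, 158, 112], [192, 160, 113], [191, 160, 114], [191, 161, 115], [192, 162, 115], [191, 162, 116], [191, 163, 116], [192, 163, 116], [191, 164, 117], [191, 163, 116], [192, 162, 115], [190, 160, 113], [183, 152, 107], [170, 139, 97], [161, 129, 90], [168, 134, 93], [170, 137, 95], [171, 137, 96], [171, 137, 95], [172, 138, 96], [173, 141, 99], [178, 149, 107], [182, 156, 112], [183, 158, 114], [183, 158, 114], [184, 158, 115], [183, 158, 115]]
cols 228-285 row142 [[155, 119, 78], [159, 130, 90], [161, 136, 96], [161, 137, 98], [159, 136, 96]
[... 156 characters left out ...]
56, 109], [190, 156, 110], [190, 156, 110], [190, 156, 110], [190, 156, 110], [191, 156, 110], [190, 156, 110], [190, 156, 110], [191, 156, 110], [191, 157, 111], [191, 157, 111], [191, 158, 112], [191, 159, 112], [191, 161, 114], [191, 162, 115], [191, 163, 115], [192, 163, 116], [191, 163, 116], [191, 163, 115], [191, 162, 115], [191, 162, 114], [192, 161, 114], [191, 159, 113], [191, 158, 112], [191, 158, 112], [191, 158, 112], [191, 159, 112], [191, 158, 112], [191, 158, 112], [189, 156, 110], [180, 147, 103], [159, 127, 88], [124, 98, 66], [105, 86, 59], [105, 87, 60], [106, 88, 61], [105, 87, 60], [106, 89, 61], [107, 89, 62], [107, 90, 62], [109, 90, 63], [111, 92, 64], [115, 95, 65]]
```

Run:
```python
from fx import *
import pickle
c=pickle.load(open('c6.pkl','rb'))
q=[onz(c,u,v,.110) for u,v in((239,126),(273.5,126),(273.5,156),(239,156))]
m=sum(q)/4;print(m,np.linalg.norm(q[0]-q[1]),np.linalg.norm(q[1]-q[2]),np.degrees(np.arctan2(-(q[1]-q[0])[0],(q[1]-q[0])[1])))
m[2]=.0715;print(totool(m))
```

```text
[ 0.46183956 -0.31364805  0.11      ] 0.025821195446961046 0.02281398939038131 13.225342300896324
[-4.03 12.94 -0.  ]
```

>>> play_rows([
  [[-2, 1, 0, 0.1, 0, 0.2], [-4, 2, 0, 0.2, 0, 0.2], [-4, 3, 0, 0.2, 0, 0.2], [-4, 6, 0, 0.2, 0, 0.2], [-4, 9, 0, 0.2, 0, 0.2], [-4, 11, 0, 0.2, 0, 0.2], [-4, 12.3, 0, 0.2, 0, 0.2], [-4, 12.9, 0, 0.2, 0, 0.2], [-4, 12.9, 0, 0.2, 0, 0.2], [-4, 12.9, 0, 0.2, 0, 0.2]],
])

```text
time_s: 22.6
tcp_pos: [0.4629, -0.3137, 0.0725]
tool_rot: [[0.973, 0.001, -0.229], [0.229, -0.001, 0.973], [0.001, -1.0, -0.002]]
force: [-0.8, 0.7, 0.9]
finger_gap: 1.0
```

>>> play_rows([
  [[0, 0, 0, 0, 0, 0], [0, 0, 0, 0, 0, 0], [0, 0, 0, 0, 0, 0], [0, 0, 0, 0, 0, 0], [0, 0, 0, 0, 0, 0], [0, 0, 0, 0, 0, 0], [0, 0, 0, 0, 0, 0], [0, 0, 0, 0, 0, 0], [0, 0, 0, 0, 0, 0], [0, 0, 0, 0, 0, 0]],
], grip=1, squeeze=100)

```text
time_s: 23.6
tcp_pos: [0.4633, -0.314, 0.0731]
tool_rot: [[0.973, 0.002, -0.229], [0.229, -0.002, 0.973], [0.002, -1.0, -0.003]]
force: [-0.3, 0.6, 6.1]
finger_gap: 0.317
```

>>> play_rows([
  [[0, -3, 0, 0, 0, 0], [0, -7, 0, 0, 0, 0], [0, -11, 0, 0, 0, 0], [2.7, -11, 3.6, 0, 2, 0], [5.6, -11, 7.4, 0, 4, 0], [8.5, -11, 11.2, 0, 6, 0], [11.5, -11, 15.1, 0, 8, 0], [14.5, -11, 19, 0, 8, 0], [17, -11, 22.5, 0, 8, 0], [18, -11, 23.7, 0, 8, 0]],
])

```text
time_s: 24.6
tcp_pos: [0.5844, -0.0378, 0.1818]
tool_rot: [[0.996, 0.001, -0.095], [0.095, -0.0, 0.996], [0.001, -1.0, -0.0]]
force: [0.3, -1.2, -1.6]
finger_gap: 0.317
```

>>> play_rows([
  [[0, 0, 0, 0, 0, 0], [0, 0, 0, 0, 0, 0], [0, 0, 0, 0, 0, 0], [0, 0, 0, 0, 0, 0], [0, 0, 0, 0, 0, 0], [0, 0, 0, 0, 0, 0], [0, 0, 0, 0, 0, 0], [0, 0, 0, 0, 0, 0], [0, 0, 0, 0, 0, 0], [0, 0, 0, 0, 0, 0]],
])

```text
time_s: 25.6
tcp_pos: [0.5844, -0.0378, 0.1817]
tool_rot: [[0.995, 0.001, -0.095], [0.095, -0.0, 0.995], [0.001, -1.0, -0.0]]
force: [1.3, -0.1, -1.4]
finger_gap: 0.314
```

```bash
python3 look.py c7
python3 - <<'E'
from fx import *
import pickle
c=pickle.load(open('c7.pkl','rb'));s=st();d=np.array(s['tcp_pos'])-F;print('tcp fx',d@X,d@Y)
w=np.clip(c['img'][90:300,150:380].astype(float)*1.4,0,255).astype(np.uint8)
q=cap('side')['img'];t=[int(k) for k in (295,205)]
q=q[t[1]-70:t[1]+60,t[0]-60:t[0]+80]
o=np.hstack([cv2.resize(w,(460,420)),cv2.resize(q,(340,420) if 0 else (336,312))[0:312] if 0 else cv2.resize(q,(340,316)) if 0 else cv2.copyMakeBorder(cv2.resize(q,(336,312)),0,108,0,0,0)])
cv2.imwrite('pics/m7.png',o[:,:,::-1])
E
```

```text
25.65 [ 0.58441792 -0.03774075  0.18174457] [[0.996, 0.001, -0.095], [0.095, 0.0, 0.996], [0.001, -1.0, -0.0]] [-0.38337948 -0.18437042 -1.09386767] 0.31066655640271174
tcp fx 0.035966329517260955 0.004417713344463168
```

View pics/m7.png

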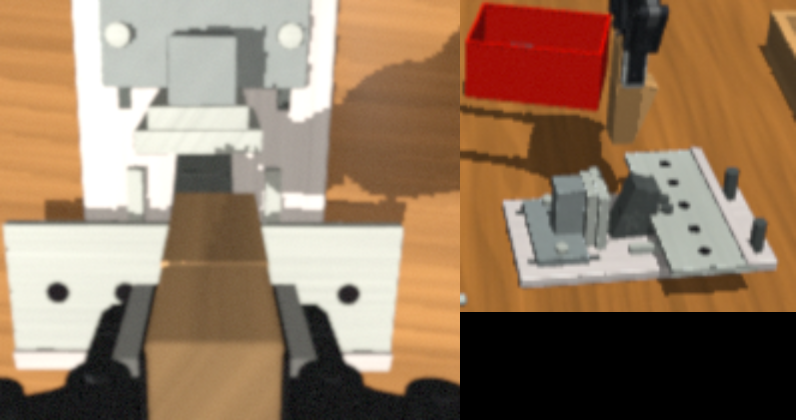

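The view shows both spacers upright against the fence. The held wedge's lower rear edge is at crop row 193 (columns 176–258), and the front spacer's front top edge is at row 153.

Run:
```python
from fx import *
import pickle
c=pickle.load(open('c7.pkl','rb'))
for n,u1,u2,v,z in(('wedge low back',176,258,193,.1187),('s2 front top',135,260,154,.072),('s2 back',143,248,129,.072),('holder toe',178,231,155,.012)):
    p,q=onz(c,150+u1/2,90+v/2,z),onz(c,150+u2/2,90+v/2,z);m=(p+q)/2-F;w=q-p
    print(n,'x %.4f y %.4f'%(m@X,m@Y),'len %.4f'%np.linalg.norm(w),np.degrees(np.arctan2(-w[0],w[1])))
```

```text
wedge low back x 0.0233 y 0.0056 len 0.0287 5.442685150871917
s2 front top x 0.0207 y -0.0024 len 0.0527 5.442537568280651
s2 back x 0.0100 y -0.0032 len 0.0437 5.442431445919653
holder toe x 0.0359 y -0.0003 len 0.0277 5.442587318153233
```

>>> play_rows([
  [[-0.1, 0.5, -0.25, 0, 0, 0], [-0.1, 1, -0.5, 0, 0, 0], [-0.1, 2.5, -0.5, 0, 0, 0], [-0.1, 4, -0.5, 0, 0, 0], [-0.1, 5, -0.5, 0, 0, 0], [-0.1, 5.6, -0.5, 0, 0, 0], [-0.1, 6, -0.5, 0, 0, 0], [-0.1, 6, -0.5, 0, 0, 0], [-0.1, 6, -0.5, 0, 0, 0], [-0.1, 6, -0.5, 0, 0, 0]],
])

```text
time_s: 26.7
tcp_pos: [0.5844, -0.0429, 0.1224]
tool_rot: [[0.995, 0.002, -0.095], [0.095, -0.0, 0.995], [0.002, -1.0, -0.0]]
force: [-0.1, 0.5, -0.4]
finger_gap: 0.315
```

>>> play_rows([
  [[0, 0.2, 0, 0, 0, 0], [-0.02, 0.4, 0, 0, 0, 0], [-0.04, 0.6, 0, 0, 0, 0], [-0.06, 0.8, 0, 0, 0, 0], [-0.08, 1, 0, 0, 0, 0], [-0.1, 1.2, 0, 0, 0, 0], [-0.12, 1.3, 0, 0, 0, 0], [-0.15, 1.4, 0, 0, 0, 0], [-0.15, 1.5, 0, 0, 0, 0], [-0.15, 1.5, 0, 0, 0, 0]],
])

```text
time_s: 27.7
tcp_pos: [0.5828, -0.043, 0.1072]
tool_rot: [[0.995, 0.002, -0.095], [0.095, -0.0, 0.995], [0.002, -1.0, -0.0]]
force: [-1.6, -0.4, 0.2]
finger_gap: 0.319
```

>>> play_rows([
  [[0, 0.15, 0, 0, 0, 0], [0, 0.3, 0, 0, 0, 0], [0, 0.4, 0, 0, 0, 0], [0, 0.5, 0, 0, 0, 0], [0, 0.6, 0, 0, 0, 0], [0, 0.7, 0, 0, 0, 0], [0, 0.8, 0, 0, 0, 0], [0, 0.9, 0, 0, 0, 0], [0, 0.9, 0, 0, 0, 0], [0, 0.9, 0, 0, 0, 0]],
])

```text
time_s: 28.7
tcp_pos: [0.5822, -0.0431, 0.0982]
tool_rot: [[0.995, 0.001, -0.095], [0.095, -0.0, 0.995], [0.001, -1.0, -0.0]]
force: [-4.1, -0.7, 3.8]
finger_gap: 0.314
```

>>> play_rows([
  [[0, 0.1, 0, 0, 0, 0], [0, 0.2, 0, 0, 0, 0], [0, 0.3, 0, 0, 0, 0], [0, 0.4, 0, 0, 0, 0], [0, 0.5, 0, 0, 0, 0], [0, 0.5, 0, 0, 0, 0], [0, 0.5, 0, 0, 0, 0], [0, 0.5, 0, 0, 0, 0], [0, 0.5, 0, 0, 0, 0], [0, 0.5, 0, 0, 0, 0]],
])

```text
time_s: 29.7
tcp_pos: [0.5821, -0.0431, 0.0975]
tool_rot: [[0.996, 0.002, -0.095], [0.095, -0.001, 0.996], [0.002, -1.0, -0.001]]
force: [-10.3, 0.5, 27.2]
finger_gap: 0.315
```

>>> play_rows([
  [[0, 0.45, 0, 0, 0, 0], [-0.05, 0.55, 0, 0, 0, 0], [-0.05, 0.65, 0, 0, 0, 0], [-0.05, 0.75, 0, 0, 0, 0], [-0.05, 0.85, 0, 0, 0, 0], [-0.05, 0.85, 0, 0, 0, 0], [-0.05, 0.85, 0, 0, 0, 0], [-0.05, 0.85, 0, 0, 0, 0], [-0.05, 0.85, 0, 0, 0, 0], [-0.05, 0.85, 0, 0, 0, 0]],
], squeeze=120)

```text
time_s: 30.7
tcp_pos: [0.5821, -0.0431, 0.0971]
tool_rot: [[0.996, 0.007, -0.094], [0.094, -0.002, 0.996], [0.007, -1.0, -0.002]]
force: [-15.6, 1.3, 47.3]
finger_gap: 0.314
```

```bash
python3 look.py c8
python3 - <<'E'
from fx import *
import pickle
w=pickle.load(open('c8.pkl','rb'))['img']
w=np.clip(w.astype(float)*1.3,0,255).astype(np.uint8)
c=cap('side');pickle.dump(c,open('s8.pkl','wb'))
q=c['img'][150:265,240:385]
o=np.hstack([cv2.resize(w,(400,300)),cv2.resize(q,(378,300),interpolation=cv2.INTER_CUBIC)])
cv2.imwrite('pics/m8.png',o[:,:,::-1])
E
```

```text
30.75 [ 0.58207774 -0.04313002  0.09715   ] [[0.996, 0.007, -0.094], [0.094, -0.002, 0.996], [0.007, -1.0, -0.002]] [-15.2800882    1.93973611  45.87734216] 0.3148804418519011
```

View pics/m8.png

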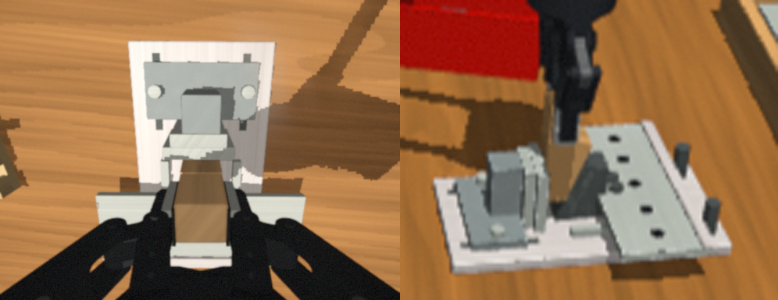

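The wedge is seated between the spacers and the holder, spacers upright, wedge end above the plate. I'll check holder travel numerically, since I've used all my picture views.

Run:
```python
from fx import *
import pickle
np.set_printoptions(linewidth=170)
a=pickle.load(open('s3.pkl','rb'));b=pickle.load(open('s8.pkl','rb'))
G=[cv2.cvtColor(k['img'],cv2.COLOR_RGB2GRAY).astype(np.float32) for k in(a,b)]
P0=proj(b,F+.14*X+[0,0,.04]);P1=proj(b,F+.15*X+[0,0,.04]);d=(P1-P0)/10;print('px/mm',d)
def sh(x,y,w,h):
    t=G[0][y:y+h,x:x+w]; m=8; r=G[1][y-m:y+h+m,x-m:x+w+m]
    up=lambda i:cv2.resize(i,None,fx=8,fy=8,interpolation=cv2.INTER_CUBIC)
    R=cv2.matchTemplate(up(r),up(t),cv2.TM_CCOEFF_NORMED);_,v,_,l=cv2.minMaxLoc(R);return np.array(l)/8-m,v
for n,r in(('hole',(317,213,14,12)),('hole2',(328,223,20,12)),('holes34',(320,212,26,34)),('post near',(350,220,15,22)),('post far',(340,198,14,22)),('fencebolt',(268,230,14,14))):
    s,v=sh(*r);print(n,s,round(float(v),3),'mm along x',s@d/(d@d))
# knife near edge and far strip in wrist views
for n in('c1','c5','c7','c8'):
    c=pickle.load(open(n+'.pkl','rb'));g=cv2.cvtColor(c['img'],cv2.COLOR_RGB2GRAY).astype(float)
    out=[]
    for yy in(-.052,.052):
        xs=np.arange(.040,.075,.0005);val=[]
        for x in xs:
            u,v=proj(c,F+x*X+yy*Y+[0,0,.04]); val.append(cv2.getRectSubPix(g.astype(np.float32),(3,1),(float(u),float(v))).mean())
        k=np.argmax(np.abs(np.diff(cv2.GaussianBlur(np.array(val),(1,5),0).ravel())));out.append(round(xs[k]*1000,1))
    print(n,out)
```

```text
px/mm [ 0.40584236 -0.02654697]
hole [ 1.75  -0.125] 0.989 mm along x 4.313708833387891
hole2 [ 1.75  -0.125] 0.979 mm along x 4.313708833387891
holes34 [ 1.75  -0.125] 0.98 mm along x 4.313708833387891
post near [ 0.375 -1.125] 0.94 mm along x 1.10061777746752
post far [ 0.625 -1.25 ] 0.924 mm along x 1.7340571744628746
fencebolt [0. 0.] 0.998 mm along x 0.0
c1 [np.float64(60.0), np.float64(54.5)]
c5 [np.float64(67.0), np.float64(66.5)]
c7 [np.float64(64.0), np.float64(64.5)]
c8 [np.float64(67.5), np.float64(68.0)]
```

Holder moved about 3.5–4.3 mm and now doesn't move at 47 N down, against a 2 N slide, so it's home. One more trim to relieve the sideways load and press a bit harder.

>>> play_rows([
  [[-0.05, 0.82, 0, 0, 0, 0.1], [-0.1, 0.85, 0, 0, 0, 0.2], [-0.15, 0.9, 0, 0, 0, 0.3], [-0.2, 0.95, 0, 0, 0, 0.3], [-0.2, 0.95, 0, 0, 0, 0.3], [-0.2, 0.95, 0, 0, 0, 0.3], [-0.2, 0.95, 0, 0, 0, 0.3], [-0.2, 0.95, 0, 0, 0, 0.3], [-0.2, 0.95, 0, 0, 0, 0.3], [-0.2, 0.95, 0, 0, 0, 0.3]],
])

```text
time_s: 31.8
tcp_pos: [0.582, -0.0431, 0.097]
tool_rot: [[0.996, 0.01, -0.093], [0.093, -0.003, 0.996], [0.01, -1.0, -0.004]]
force: [-13.9, 2.8, 50.9]
finger_gap: 0.318
```

Run:
```python
from fx import *
import pickle
t0=pickle.load(open('c0.pkl','rb'))['top']['img'];s0=pickle.load(open('s8.pkl','rb'))['img'];S0=pickle.load(open('c0.pkl','rb'))['side']['img']
t=cap('top')['img'];s=cap('side')['img']
g=lambda i:cv2.cvtColor(i,cv2.COLOR_RGB2GRAY)
def sh(A,B,x,y,w,h,m=6):
    up=lambda i:cv2.resize(i,None,fx=8,fy=8,interpolation=cv2.INTER_CUBIC)
    R=cv2.matchTemplate(up(g(B)[y-m:y+h+m,x-m:x+w+m]),up(g(A)[y:y+h,x:x+w]),cv2.TM_CCOEFF_NORMED);_,v,_,l=cv2.minMaxLoc(R);return np.array(l)/8-m,round(float(v),3)
print('knife since last',sh(s0,s,320,212,26,34));print('knife since start',sh(S0,s,320,212,26,34))
print('wrench',sh(t0,t,300,212,26,50));print('die',sh(t0,t,180,222,28,26));print('bin',sh(t0,t,112,135,70,80));print('spare',sh(S0,s,305,268,26,50))
q=st();print(q['time_s'],q['tcp_pos'],q['force'],q['finger_gap'])
ticket.finish_job()
```

```text
knife since last (array([0., 0.]), 0.998)
knife since start (array([ 1.75 , -0.125]), 0.98)
wrench (array([ 6.   , -3.625]), 0.308)
die (array([0.25 , 0.125]), 0.604)
bin (array([0., 0.]), 0.987)
spare (array([0., 0.]), 1.0)
31.9 [ 0.5820235  -0.04313757  0.09698517] [-14.58271379   2.8169889   51.05117347] 0.31089183874461424
the job is handed in; nothing more can be done
```

I packed the gap with two spacers, drove the wedge down until the knife stopped, and handed the job in at about 32 s with the wedge still gripped and pressed at about 51 N.

- **Spacers:** The gap measured about 28.5 mm at the start and came to about 32 mm with the holder home, so two spacers were needed. I stood the narrow one against the fence and the middle one face to face with it. The wide one stayed in the rack, and its match to the first picture showed no movement.
- **Knife home:** The holder moved about 3.3 to 4.3 mm, depending on how I measured it. It did not move at all under the last, harder press. Because it slides at about 2 N, I took this as the knife resting on its gauge posts. I did not see the contact directly.
- **Wedge:** Its lower end is about 22 mm above the base plate by my calculation.

**Checks that were weak or disagreed:**
- The bin check showed no movement. The die check showed about 0.25 pixel, but with a weak match (0.60).
- The wrench check failed with a poor match (0.31), probably because the arm or its shadow covered it in the top view. No move came near the wrench, so I believe it was undisturbed.
- The wrist still carried about 14 N sideways, and the tool leaned about 0.6° at the final pose.

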